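# Take the blue herb steamer apart to dry

### The job

Take the blue enamel herb steamer apart so that it can dry: lift off its blue lid and lay it knob up in the wooden tray, then lift the metal strainer out of the blue pot by its centre post and stand it upright in the tray beside the lid. Set both down gently, flat on the tray floor, and leave the white pot and its lid alone.

Things in the scene. Friction and masses are not known exactly. Their poses are not given: they have to be found in the camera images.
- lid: Blue enamel domed lid, loose on the blue pot; lifts straight off. 114 mm across, 72 high, 0.2 kg. Origin: centre of underside, z up; yaw free. Ring 92 across at z 0 to 8 mm (fits 3 mm loose in the pot mouth), brim to 12, dome to 42, dark wooden knob 24 across at z 42 to 72. Blue pot: screwed to the ledge, 108 across (100 inside), rim 88 mm above the ledge, side lugs to 75 mm from its axis.
- strainer: Aluminium strainer basket standing loose in the blue pot under the lid: 76 mm across at the foot, 90 at the rim, 66 high, wall 3, 0.18 kg. Origin: centre of underside, z up; yaw free. Centre post with round wooden grip 20 mm across at z 60 to 100 mm. In the pot it has 4 mm play all round, its rim 14 mm below the pot's rim, the grip's top 20 mm above. Rises 80 mm to clear the pot.
- tray: Low brown wooden tray fixed to the ledge, 300 mm long (its x) by 170 wide (its y), 18 high; walls and floor 5 mm thick, so inside 290 by 160 mm, floor 5 mm above the ledge. Origin: centre of its underside, z up. Lid and strainer fit side by side along its x, for instance one 75 mm to each side of the middle.
- white_lid: Bystander, to stay put: white lid, same shape and size as the blue one, on a white pot like the blue pot (screwed down; knob top 152 mm above the ledge). Origin: centre of underside, z up. A glass tumbler 95 mm high, a plant mister 181 mm high and flat bamboo tongs stand at the far edge, beyond x = 0.75 m.
Mind the look-alikes: they are no part of the job. Leave any red look-alike of the lid alone.

How it is judged:
By the outcome, as a careful person would: the job done as asked, in the order asked, and still so for the second after the job is handed in, with the robot touching nothing.
It also fails if it takes over 70 s, if anything falls off the work surface, if the arm or the gripper's body presses on something with over 40 N, if the wrist force passes 120 N, or if a joint passes its speed limit or range.

### The arm

A 6-joint arm with a two-finger parallel gripper is mounted at the origin on the work surface. World frame = base frame: x ahead of the robot, y to its left, z up, the work surface at z = 0. Lengths are in m, angles in degrees, forces in N, time in s.
With the tool pointing down it reaches from about 0.375 to 0.9 m from the base axis. Payload 3.1 kg.
Tool frame: the origin (TCP) lies midway between the tips of the shut fingers; the grasp point (between the pads) lies bot.hold_point_z behind it (bot.hold_point_z is the distance from the TCP to the grasp point, in m); z points along the fingers, y is the direction in which the jaws open and shut (so a half turn about z gives the same grasp; the last joint's range is limited). The gripper opens to 87 mm and grips with 3 to 60 N. Pads are 19 mm wide; open, the fingers measure 117 mm over their backs; the gripper's body (75 mm by 190 mm) begins 51 mm behind the grasp point.
Start: joints at [-81.446, 30.224, 82.088, -0, 67.689, -10.227], TCP at [0.201, -0.592, 0.188] pointing down, gripper open.
Joint ranges: [-176.69, 176.69], [-43.24, 126.21], [12.49, 139.97], [-82, 262], [0, 151.66], [-163.58, 163.58]. Speed limits (degrees/s): [159.86, 159.86, 180, 180, 180, 180].

### API

Orientations are given as a 3x3 rotation matrix whose columns are the frame's x, y, z axes.
In Python, from rig import bot, vision, hand_in gives the robot as it stands. The module is installed in compiled form; this text tells all that it offers.
- The arm moves only by the shell command python3 -m handwheel 'ROWS'. ROWS is JSON, a list of rows, each an object of numbers: "hand": the gripper's target within -1 to 1 (fully open at 1, half-way at 0, shut at -1); "dx", "dy", "dz": the shift along the world's x, y, z in cm; "wx", "wy", "wz": the turn, a rotation vector about the world's x, y, z in rad. In form: [{"hand": .., "dx": .., "dy": .., "dz": .., "wx": .., "wy": .., "wz": ..}, ...]. A call has 1 to 10 rows; each row shifts and turns the commanded pose from where the row before left it; what a row does not reach is not made up. A row lasts 1/10 s, in which the tool goes at most 50 mm and 8.59 degrees, less where a joint would pass 70% of its speed; a pose out of reach is approached as far as the arm can. A call with a gripper value outside its range is refused whole. The fingers move at their own pace and stop on an object; the grip force is fixed at half the most. Time passes only in rows, so rows that do not move let the fingers close. It gives the time, the measured TCP pose, the force and the opening at its end, in the units of the state.
- bot.read_state(): the state, without advancing time (a new reading comes with each control period).
- vision.capture(name): name is "scene" or "top"; returns (picture, depth): 400x640x3 uint8, red, green, blue; 400x640 float32, m along the optical axis (not along the pixel's ray), 0 where there is no reading.
- vision.get_calibration(name): a dict with "fx", "fy", "cx", "cy" (pixels), "rvec" (rotation vector, rad) and "tvec" (3), from world to camera coordinates, as OpenCV has them. Camera axes: x right, y down, z forward; pixel columns grow to the right and rows downward; lengths in m; the calibration is good to about 2 mm. A picture is of the moment at which its call begins. get_calibration takes no time and is no camera call.
- hand_in(): hands the job in, once; it reports no verdict.
The state is a dict: "time_s": time; "joint_positions": joint angles; "qvel": joint speeds; "tau": joint torques, N m; "position": TCP position; "tcp_rot": TCP orientation; "force": force on the tool from outside, world axes, zero at the start; "moment": the same for the moment, N m; "opening": opening from 0.0 (shut) to 1.0 (fully open).
Only numpy, scipy, OpenCV 4.12 (cv2) and the standard library are available. Lean on these libraries where they do the work, as an engineer would, in place of code of your own. Each camera call takes 0.05 s, during which the arm holds its last target.

## Working session

There is one attempt and no reset: what is moved stays moved. The work goes in short steps, Python scripts to look and compute and a shell command to move; the robot and the scene stay as the last step left them, time stands still between calls to the robot, and variables do not carry over. Pictures are saved under pics/ and viewed, and the job is handed in when it is done.

```bash
mkdir -p pics; cat > h.py <<'E'
import numpy as np, cv2
from rig import bot, vision
def cap(n,tag):
    p,d=vision.capture(n); cv2.imwrite(f'pics/{tag}.png',p[:,:,::-1]); np.savez(f'pics/{tag}.npz',p=p,d=d); return p,d
def cal(n):
    c=vision.get_calibration(n); K=np.array([[c['fx'],0,c['cx']],[0,c['fy'],c['cy']],[0,0,1]]); R=cv2.Rodrigues(np.array(c['rvec'],float))[0]; return K,R,np.array(c['tvec'],float).ravel()
def pts(n,d):
    K,R,t=cal(n); v,u=np.mgrid[:d.shape[0],:d.shape[1]]
    c=np.stack([(u-K[0,2])/K[0,0]*d,(v-K[1,2])/K[1,1]*d,d],-1); return (c-t)@R
def ray(n,u,v,z):
    K,R,t=cal(n); C=-R.T@t; r=R.T@np.linalg.inv(K)@np.array([u,v,1.]); return C+r*(z-C[2])/r[2]
E
python3 - <<'E'
from h import *
s=bot.read_state(); print(s['time_s'],s['position'],s['tcp_rot'],s['opening'],s['force'],bot.hold_point_z)
for n in('scene','top'):
    cap(n,n+'0'); K,R,t=cal(n); print(n,K[0,0],-R.T@t,R[2])
E
```

```text
0.0 [ 0.20113351 -0.59090816  0.18707281] [[ 9.46764297e-01  3.21927397e-01 -3.41264440e-04]
 [ 3.21927372e-01 -9.46761961e-01  2.13476719e-03]
 [ 3.64143853e-04 -2.13098372e-03 -9.99997663e-01]] 1.0004306905830092 [-0.03819269 -0.07002437 -0.73325961] 0.0187
scene 454.2909230779429 [ 0.83946627 -0.56331447  0.57000254] [-0.36789242  0.70892042 -0.60173666]
top 470.1762809721932 [ 0.41603497 -0.01327351  1.05386801] [ 0.13441089  0.02569473 -0.9905925 ]
```

View pics/scene0.png

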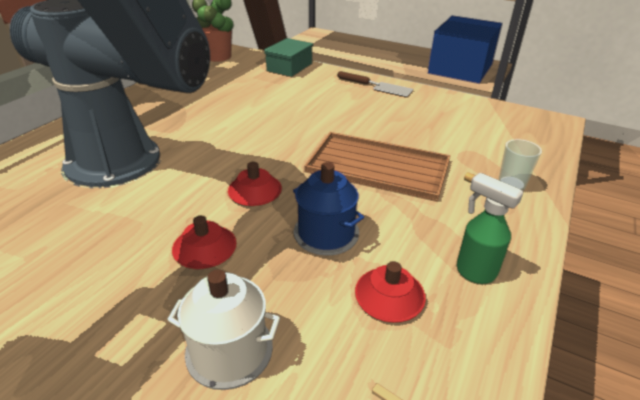

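View pics/top0.png

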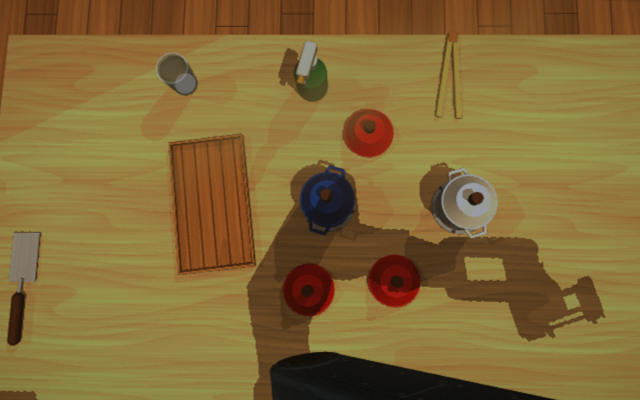

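The scene view shows the blue lid on the blue pot at (327,190), the white pot at (226,320), and the tray at (380,165). Lid candidates in the top view:
- blue pot's lid: knob at (326,195)
- white pot's lid: (476,198)
- three red lids: (369,130), (308,290) and (395,281)

I choose the blue one, and will check it in a crop while I measure.

```bash
python3 - <<'E'
from h import *
z=np.load('pics/top0.npz');p,d=z['p'],z['d'];P=pts('top',d)
cv2.imwrite('pics/crop1.png',cv2.resize(p[100:300,150:400,::-1],None,fx=3,fy=3)[:600,:750])
hsv=cv2.cvtColor(p,cv2.COLOR_RGB2HSV)
# height map near pot
w=np.zeros(d.shape,bool); w[160:235,290:365]=1
for lo,hi in((.142,.165),(.088,.108)):
    m=w&(P[...,2]>lo)&(P[...,2]<hi)&(d>0); q=P[m]; print(lo,m.sum(),q.min(0),q.max(0),q.mean(0))
v,u=np.where(w&(P[...,2]>.142)&(d>0)); print('knob px',u.mean(),v.mean(),ray('top',u.mean(),v.mean(),.152))
# scene
z=np.load('pics/scene0.npz');p2,d2=z['p'],z['d'];Q=pts('scene',d2)
w2=np.zeros(d2.shape,bool); w2[155:255,285:370]=1
for lo,hi in((.142,.165),(.125,.15)):
    q=Q[w2&(Q[...,2]>lo)&(Q[...,2]<hi)&(d2>0)]; print('scene',len(q),q.min(0),q.max(0),q.mean(0))
# tray
m=((hsv[...,0]<16)&(hsv[...,1]>90)).astype(np.uint8); m[:,:160]=0;m[:,262:]=0;m[:125]=0;m[285:]=0
m=cv2.morphologyEx(m,cv2.MORPH_OPEN,np.ones((3,3)))
c=max(cv2.findContours(m,0,1)[0],key=cv2.contourArea); r=cv2.minAreaRect(c); print(r)
B=np.array([ray('top',*b,.018) for b in cv2.boxPoints(r)]); print(B,B.mean(0)); print([np.linalg.norm(B[i]-B[i-1]) for i in range(4)])
q=P[c[:,0,1].min()+15:c[:,0,1].max()-15,190:235,2]; print('floor',np.median(q)); print('table',np.median(P[300:380,100:230,2]))
# surfaces near: white pot, reds
for n,(a,b,e,f) in dict(white=(165,240,430,505),r1=(105,160,340,397),r2=(262,318,280,337),r3=(252,308,365,422),mister=(40,105,270,330)).items():
    q=P[a:b,e:f].reshape(-1,3); q=q[q[:,2]>(.03)]; print(n,q.min(0),q.max(0))
E
```

```text
0.142 118 [0.53511655 0.00626075 0.1461931 ] [0.5574482  0.0278266  0.15408741] [0.54589211 0.01705141 0.15004485]
0.088 1014 [ 0.49114686 -0.03803713  0.0880214 ] [0.60218458 0.07368177 0.1079999 ] [0.54140884 0.01638512 0.09738359]
knob px 325.47457627118644 194.5677966101695 [0.54560701 0.01698425 0.152     ]
scene 149 [0.53728251 0.00322422 0.14202065] [0.56013633 0.02811113 0.15371988] [0.54979754 0.01234577 0.14935695]
scene 166 [0.53784045 0.00321642 0.12500264] [0.56013633 0.02572607 0.14977529] [0.55184269 0.00855545 0.13748939]
((211.04608154296875, 205.07632446289062), (133.2542724609375, 77.91108703613281), 85.42607879638672)
[[0.68291886 0.38500516 0.018     ]
 [0.69867814 0.20760112 0.018     ]
 [0.40017598 0.17298872 0.018     ]
 [0.38436752 0.34350098 0.018     ]] [0.54153512 0.27727399 0.018     ]
[np.float64(0.3014224560665526), np.float64(0.17810262941399826), np.float64(0.30050218245612764), np.float64(0.17124351055593395)]
floor 0.0033200970793130324
table -0.0017934398819761603
white [ 0.41603497 -0.33113452  0.03004595] [ 0.61724436 -0.01327351  1.05386801]
r1 [ 0.41603497 -0.1121319   0.03002663] [ 0.74911652 -0.01327351  1.05386801]
r2 [ 0.3141601  -0.01327351  0.0300031 ] [0.41603497 0.09855087 1.05386801]
r3 [ 0.3379496  -0.17080662  0.03000528] [ 0.41809482 -0.01327351  1.05386801]
mister [ 0.41603497 -0.01327351  0.03006004] [0.848232   0.09271359 1.05386801]
```

View pics/crop1.png

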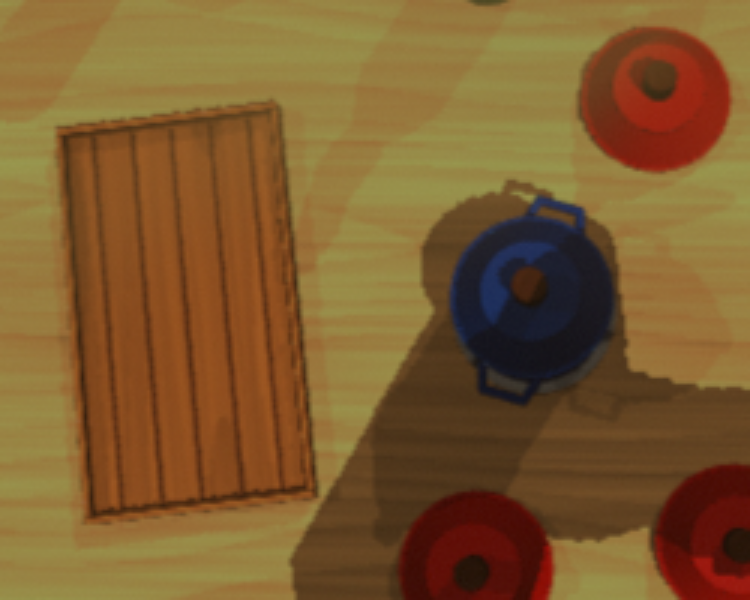

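The crop confirms the choice: blue dome, two blue lugs, brown knob at about (326,195), height 0.152 as it should be. Next I refine the tray corners and check the knob in the second view.

```bash
python3 - <<'E'
from h import *
C=[(169,142.7),(242.3,133.9),(255,265),(179,273.7)]
B=np.array([ray('top',*c,.018) for c in C]);print(B,B.mean(0),[np.linalg.norm(B[i]-B[i-1]) for i in range(4)])
z=np.load('pics/scene0.npz');p=z['p']
cv2.imwrite('pics/crop2.png',cv2.resize(p[120:270,280:460,::-1],None,fx=4,fy=4))
E
```

```text
[[0.68077393 0.38004738 0.018     ]
 [0.70251475 0.21292674 0.018     ]
 [0.40750033 0.17366178 0.018     ]
 [0.38635593 0.34035749 0.018     ]] [0.54428623 0.27674835 0.018     ] [np.float64(0.2970812100726117), np.float64(0.1685288416522343), np.float64(0.29761594145754294), np.float64(0.16803138144898466)]
```

View pics/crop2.png

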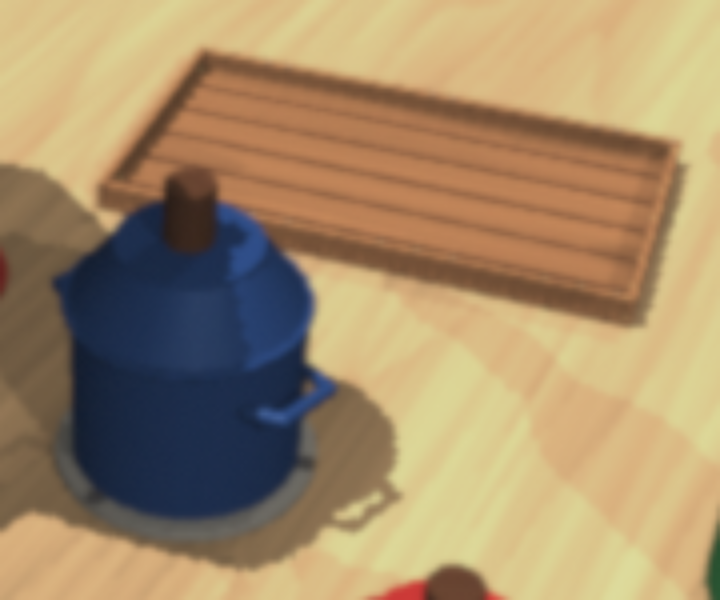

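```bash
python3 -m handwheel '[{"hand":1,"dz":3},{"hand":1,"dz":3},{"hand":0,"dx":1.7,"dy":3},{"hand":0,"dx":1.7,"dy":3},{"hand":0,"dx":1.7,"dy":3},{"hand":0,"dx":1.7,"dy":3},{"hand":0,"dx":1.7,"dy":3},{"hand":0,"dx":1.7,"dy":3},{"hand":0,"dx":1.7,"dy":3},{"hand":0,"dx":1.7,"dy":3}]'
```

```text
invalid input
```

Scene crop: the knob top is at crop (191,177), i.e. pixel (327.7,164.3). The tray's top-edge corners are at crop (205,50), (678,145), (630,298) and (100,187). The move was refused as invalid, so I'll give every key.

```bash
python3 - <<'E'
from h import *
C=[(205,50),(678,145),(630,298),(100,187)]
B=np.array([ray('scene',280+a/4,120+b/4,.018) for a,b in C]);print(B,B.mean(0),[np.linalg.norm(B[i]-B[i-1]) for i in range(4)])
print(ray('scene',280+191/4,120+178/4,.152))
E
python3 -m handwheel '[{"hand":1,"dx":0,"dy":0,"dz":3,"wx":0,"wy":0,"wz":0},{"hand":1,"dx":0,"dy":0,"dz":3,"wx":0,"wy":0,"wz":0}]'
```

```text
[[0.39284148 0.33949462 0.018     ]
 [0.68336866 0.37483436 0.018     ]
 [0.70263034 0.21455667 0.018     ]
 [0.41371311 0.17117912 0.018     ]] [0.5481384  0.27501619 0.018     ] [np.float64(0.16960463574377874), np.float64(0.2926686510309885), np.float64(0.16143094241222572), np.float64(0.29215540457626815)]
[0.54718387 0.01793043 0.152     ]
time_s: 0.3
position: [0.201, -0.5904, 0.2469]
tcp_rot: [[0.947, 0.322, -0.001], [0.322, -0.947, 0.005], [0.001, -0.005, -1.0]]
force: [0.5, 0.5, -0.1]
opening: 1.001
```

Both views agree to about 2 mm: knob (0.5465, 0.0175), tray centre (0.546, 0.276).

```bash
python3 -m handwheel '[{"hand":0,"dx":1.7,"dy":3,"dz":0,"wx":0,"wy":0,"wz":0},{"hand":0,"dx":1.7,"dy":3,"dz":0,"wx":0,"wy":0,"wz":0},{"hand":0,"dx":1.7,"dy":3,"dz":0,"wx":0,"wy":0,"wz":0},{"hand":0,"dx":1.7,"dy":3,"dz":0,"wx":0,"wy":0,"wz":0},{"hand":0,"dx":1.7,"dy":3,"dz":0,"wx":0,"wy":0,"wz":0},{"hand":0,"dx":1.7,"dy":3,"dz":0,"wx":0,"wy":0,"wz":0},{"hand":0,"dx":1.7,"dy":3,"dz":0,"wx":0,"wy":0,"wz":0},{"hand":0,"dx":1.7,"dy":3,"dz":0,"wx":0,"wy":0,"wz":0},{"hand":0,"dx":1.7,"dy":3,"dz":0,"wx":0,"wy":0,"wz":0},{"hand":0,"dx":1.7,"dy":3,"dz":0,"wx":0,"wy":0,"wz":0}]'
python3 -m handwheel '[{"hand":0,"dx":1.7,"dy":3,"dz":0,"wx":0,"wy":0,"wz":0},{"hand":0,"dx":1.7,"dy":3,"dz":0,"wx":0,"wy":0,"wz":0},{"hand":0,"dx":1.7,"dy":3,"dz":0,"wx":0,"wy":0,"wz":0},{"hand":0,"dx":1.7,"dy":3,"dz":0,"wx":0,"wy":0,"wz":0},{"hand":0,"dx":1.7,"dy":3,"dz":0,"wx":0,"wy":0,"wz":0},{"hand":0,"dx":1.7,"dy":3,"dz":0,"wx":0,"wy":0,"wz":0},{"hand":0,"dx":1.7,"dy":3,"dz":0,"wx":0,"wy":0,"wz":0},{"hand":0,"dx":1.7,"dy":3,"dz":0,"wx":0,"wy":0,"wz":0},{"hand":0,"dx":1.7,"dy":3,"dz":0,"wx":0,"wy":0,"wz":0},{"hand":0,"dx":0,"dy":0,"dz":0,"wx":0,"wy":0,"wz":0}]'
```

```text
time_s: 1.3
position: [0.3715, -0.2901, 0.2478]
tcp_rot: [[0.947, 0.322, -0.0], [0.322, -0.947, 0.001], [-0.0, -0.001, -1.0]]
force: [0.1, -0.9, 0.5]
opening: 0.503
time_s: 2.3
position: [0.5254, -0.0184, 0.2477]
tcp_rot: [[0.945, 0.326, 0.0], [0.326, -0.945, 0.001], [0.001, -0.001, -1.0]]
force: [-0.3, -0.7, -0.3]
opening: 0.497
```

```bash
python3 -m handwheel '[{"hand":0,"dx":1.1,"dy":1.8,"dz":0,"wx":0,"wy":0,"wz":0},{"hand":0,"dx":1,"dy":1.8,"dz":0,"wx":0,"wy":0,"wz":0},{"hand":0,"dx":0,"dy":0,"dz":-2,"wx":0,"wy":0,"wz":0},{"hand":0,"dx":0,"dy":0,"dz":-2,"wx":0,"wy":0,"wz":0},{"hand":0,"dx":0,"dy":0,"dz":-2,"wx":0,"wy":0,"wz":0},{"hand":0,"dx":0,"dy":0,"dz":-1,"wx":0,"wy":0,"wz":0},{"hand":0,"dx":0,"dy":0,"dz":0,"wx":0,"wy":0,"wz":0}]'
python3 - <<'E'
from h import *
s=bot.read_state(); print(s['position'],s['force'])
p,d=cap('scene','s1'); cv2.imwrite('pics/crop3.png',cv2.resize(p[60:260,230:430,::-1],None,fx=3,fy=3))
E
```

```text
time_s: 3.0
position: [0.5437, 0.0139, 0.1765]
tcp_rot: [[0.947, 0.321, -0.004], [0.321, -0.947, 0.001], [-0.004, -0.002, -1.0]]
force: [0.4, 0.8, 0.5]
opening: 0.501
[0.54365249 0.01392526 0.17648497] [0.37625657 0.8404839  0.49441924]
```

View pics/crop3.png

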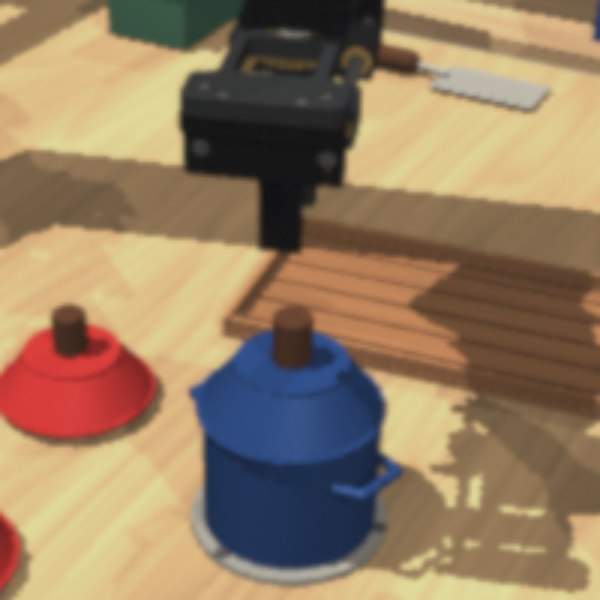

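The jaws are above the knob (knob at crop (293,315), finger tips at (283,248)), with a few mm of lateral error that matches the measured TCP. I correct it and descend.

```bash
python3 -m handwheel '[{"hand":0,"dx":0.3,"dy":0.35,"dz":0,"wx":0,"wy":0,"wz":0},{"hand":0,"dx":0,"dy":0,"dz":-1.2,"wx":0,"wy":0,"wz":0},{"hand":0,"dx":0,"dy":0,"dz":-1.2,"wx":0,"wy":0,"wz":0},{"hand":0,"dx":0,"dy":0,"dz":-1.2,"wx":0,"wy":0,"wz":0},{"hand":0,"dx":0,"dy":0,"dz":-1.2,"wx":0,"wy":0,"wz":0},{"hand":0,"dx":0,"dy":0,"dz":0,"wx":0,"wy":0,"wz":0},{"hand":0,"dx":0,"dy":0,"dz":0,"wx":0,"wy":0,"wz":0}]'
```

```text
time_s: 3.75
position: [0.548, 0.0178, 0.1294]
tcp_rot: [[0.947, 0.322, -0.001], [0.322, -0.947, 0.0], [-0.001, -0.001, -1.0]]
force: [0.2, 0.4, -0.4]
opening: 0.498
```

```bash
python3 -m handwheel '[{"hand":0,"dx":0,"dy":0,"dz":-0.3,"wx":0,"wy":0,"wz":0},{"hand":0,"dx":0,"dy":0,"dz":0,"wx":0,"wy":0,"wz":0},{"hand":-1,"dx":0,"dy":0,"dz":0,"wx":0,"wy":0,"wz":0},{"hand":-1,"dx":0,"dy":0,"dz":0,"wx":0,"wy":0,"wz":0},{"hand":-1,"dx":0,"dy":0,"dz":0,"wx":0,"wy":0,"wz":0},{"hand":-1,"dx":0,"dy":0,"dz":0,"wx":0,"wy":0,"wz":0},{"hand":-1,"dx":0,"dy":0,"dz":0,"wx":0,"wy":0,"wz":0}]'
```

```text
time_s: 4.45
position: [0.5483, 0.0178, 0.1271]
tcp_rot: [[0.947, 0.322, 0.0], [0.322, -0.947, -0.0], [0.0, 0.0, -1.0]]
force: [-0.4, 0.3, 0.9]
opening: 0.128
```

Opening 0.128 means 11 mm, which is less than the 24 mm knob. I look before going on.

```bash
python3 - <<'E'
from h import *
p,d=cap('scene','s2'); cv2.imwrite('pics/crop4.png',cv2.resize(p[100:260,250:410,::-1],None,fx=3.7,fy=3.7))
p,d=cap('top','t2'); cv2.imwrite('pics/crop5.png',cv2.resize(p[130:260,260:390,::-1],None,fx=4,fy=4))
s=bot.read_state(); print(s['opening'],s['position'],s['force'])
E
```

```text
0.05479095114023324 [0.5482644  0.01779715 0.12708418] [-0.22755504 -0.50278639 -0.47894423]
```

View pics/crop4.png

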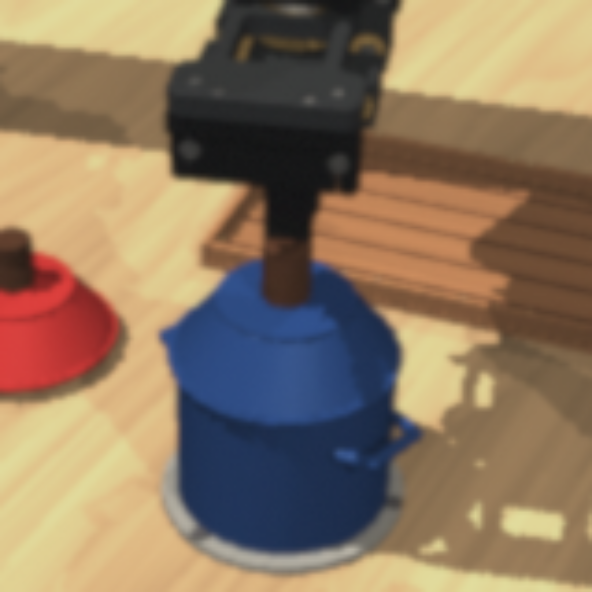

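View pics/crop5.png

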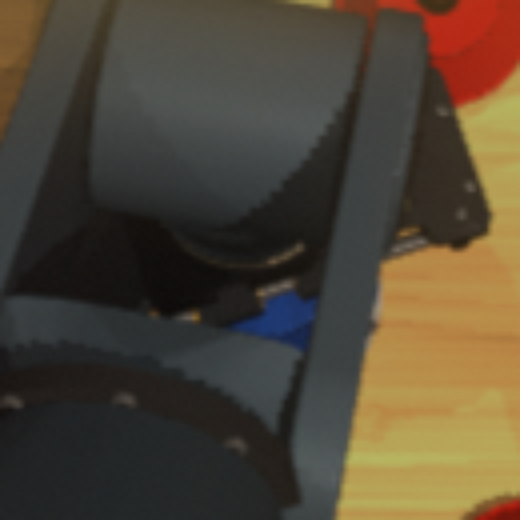

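The jaws have nearly shut with nothing between them, and the whole knob is visible below the tips. So the tips are either above the knob or behind it. I check tip position by depth and projection.

```bash
python3 - <<'E'
from h import *
z=np.load('pics/s2.npz');p,d=z['p'],z['d'];Q=pts('scene',d)
K,R,t=cal('scene')
for q in([.5483,.0178,.127],[.5483,.0178,.152],[.5465,.0175,.152],[.5483,.0178,.180]):
    c=K@(R@np.array(q)+t); print(q,c[:2]/c[2])
for v in range(148,186,3):
    for u in (325,328,331): print(v,u,Q[v,u].round(4),p[v,u],end=' | ')
    print()
E
```

```text
[0.5483, 0.0178, 0.127] [327.9553751  176.89937037]
[0.5483, 0.0178, 0.152] [328.29776343 164.71203144]
[0.5465, 0.0175, 0.152] [327.27556783 164.51214791]
[0.5483, 0.0178, 0.18] [328.69746341 150.48468015]
148 325 [ 0.5828 -0.0631  0.2366] [22 23 23] | 148 328 [ 0.5866 -0.061   0.2367] [20 21 23] | 148 331 [ 0.5914 -0.0612  0.2382] [22 22 22] | 
151 325 [ 5.508e-01 -4.000e-04  1.893e-01] [21 22 23] | 151 328 [ 0.5877 -0.0629  0.233 ] [21 21 22] | 151 331 [ 0.5906 -0.0592  0.2319] [21 20 21] | 
154 325 [0.5492 0.0029 0.1814] [21 22 22] | 154 328 [0.5546 0.003  0.1829] [22 22 23] | 154 331 [0.5589 0.0054 0.183 ] [21 22 22] | 
157 325 [0.5493 0.0028 0.1757] [22 20 22] | 157 328 [0.5551 0.0023 0.1778] [21 19 20] | 157 331 [0.559  0.0055 0.1772] [22 21 22] | 
160 325 [0.5506 0.0007 0.1715] [21 21 21] | 160 328 [0.5541 0.0047 0.1704] [22 23 22] | 160 331 [0.5594 0.0051 0.1718] [22 21 22] | 
163 325 [0.5499 0.0023 0.1646] [35 29 26] | 163 328 [0.5546 0.0039 0.1651] [29 26 24] | 163 331 [0.5589 0.0065 0.165 ] [24 23 23] | 
166 325 [0.5455 0.0112 0.1522] [75 50 37] | 166 328 [0.5506 0.0122 0
[... 173 characters left out ...]
06 0.1503] [60 41 31] | 
172 325 [0.5495 0.0038 0.1457] [68 46 35] | 172 328 [0.5539 0.0063 0.1457] [65 44 34] | 172 331 [0.5576 0.0102 0.1446] [58 40 30] | 
175 325 [0.5489 0.0053 0.1385] [68 46 34] | 175 328 [0.5544 0.0057 0.1401] [64 44 33] | 175 331 [0.5573 0.0111 0.1379] [57 39 29] | 
178 325 [0.5504 0.0025 0.1346] [67 46 35] | 178 328 [0.5538 0.0072 0.1329] [63 43 32] | 178 331 [0.5588 0.0085 0.1338] [57 40 31] | 
181 325 [0.5489 0.0058 0.1259] [67 46 40] | 181 328 [0.5535 0.0081 0.126 ] [62 43 35] | 181 331 [0.5578 0.0109 0.1258] [54 42 46] | 
184 325 [0.5507 0.0025 0.1222] [ 46  73 125] | 184 328 [0.5552 0.005  0.1222] [ 47  73 125] | 184 331 [ 0.8395 -0.5633  0.57  ] [ 48  79 138] |
```

```bash
python3 - <<'E'
from h import *
z=np.load('pics/s1.npz');p,d=z['p'],z['d'];Q=pts('scene',d)
for v in range(110,152,3): print(v,[tuple(Q[v,u].round(4)) for u in (321,325,328)],p[v,325])
s=bot.read_state(); print(s['joint_positions'],s['opening'],s['time_s'])
E
```

```text
110 [(np.float64(0.5771), np.float64(-0.0664), np.float64(0.296)), (np.float64(0.5821), np.float64(-0.0643), np.float64(0.2963)), (np.float64(0.5859), np.float64(-0.0627), np.float64(0.2966))] [22 21 22]
113 [(np.float64(0.5775), np.float64(-0.067), np.float64(0.2919)), (np.float64(0.5835), np.float64(-0.0667), np.float64(0.2932)), (np.float64(0.5869), np.float64(-0.0645), np.float64(0.2932))] [23 24 24]
116 [(np.float64(0.5773), np.float64(-0.0664), np.float64(0.2871)), (np.float64(0.5832), np.float64(-0.066), np.float64(0.2884)), (np.float64(0.5864), np.float64(-0.0633), np.float64(0.288))] [22 23 22]
119 [(np.float64(0.5773), np.float64(-0.0664), np.float64(0.2826)), (np.float64(0.5829), np.float64(-0.0653), np.float64(0.2835)), (np.float64(0.5871), np.float64(-0.0645), np.float64(0.2842))] [21 21 23]
122 [(np.float64(0.553), np.float64(-0.02), np.float64(0.2508)), (np.float64(0.5584), np.float64(-0.0174), np.float64(0.251)), (np.float64(0.5631), np.float64(-0.0168), np.float64(0.252))] [21 19 22]
125 [(np.float64(0.5524), np.float64(-0.0188), np.float64(0.2451)), (np.float64(0.55
[... 1173 characters left out ...]
64(-0.0163), np.float64(0.2123)), (np.float64(0.5576), np.float64(-0.0143), np.float64(0.213)), (np.float64(0.5623), np.float64(-0.0132), np.float64(0.2138))] [43 34 28]
146 [(np.float64(0.401), np.float64(0.27), np.float64(0.0169)), (np.float64(0.4004), np.float64(0.2923), np.float64(0.0054)), (np.float64(0.4066), np.float64(0.2962), np.float64(0.0052))] [114  80  55]
149 [(np.float64(0.4003), np.float64(0.2717), np.float64(0.0076)), (np.float64(0.4064), np.float64(0.2809), np.float64(0.0046)), (np.float64(0.4128), np.float64(0.2843), np.float64(0.0047))] [188 130  87]
[-9.81510734e+00  2.90562624e+01  9.66251098e+01 -2.26470755e-04
  5.43157347e+01  6.14040530e+01] 0.05479095114023324 4.55
```

The cameras show the true tip at z = reported + 0.036 (0.2125 vs 0.1765, and 0.163 vs 0.127). The body's underside fits this as well. Horizontal position agrees, so the reported height is biased by 36 mm and I will correct for it. Reopen, then descend 3.6 cm.

```bash
python3 -m handwheel '[{"hand":0,"dx":0,"dy":0,"dz":0,"wx":0,"wy":0,"wz":0},{"hand":0,"dx":0,"dy":0,"dz":0,"wx":0,"wy":0,"wz":0},{"hand":0,"dx":0,"dy":0,"dz":0,"wx":0,"wy":0,"wz":0},{"hand":0,"dx":-0.1,"dy":0,"dz":0,"wx":0,"wy":0,"wz":0},{"hand":0,"dx":0,"dy":0,"dz":-0.8,"wx":0,"wy":0,"wz":0},{"hand":0,"dx":0,"dy":0,"dz":-0.8,"wx":0,"wy":0,"wz":0},{"hand":0,"dx":0,"dy":0,"dz":-0.8,"wx":0,"wy":0,"wz":0},{"hand":0,"dx":0,"dy":0,"dz":-0.8,"wx":0,"wy":0,"wz":0},{"hand":0,"dx":0,"dy":0,"dz":0,"wx":0,"wy":0,"wz":0},{"hand":0,"dx":0,"dy":0,"dz":0,"wx":0,"wy":0,"wz":0}]'
python3 - <<'E'
from h import *
p,d=cap('scene','s3'); cv2.imwrite('pics/crop6.png',cv2.resize(p[100:260,250:410,::-1],None,fx=3.7,fy=3.7))
E
```

```text
time_s: 5.55
position: [0.547, 0.0178, 0.0946]
tcp_rot: [[0.947, 0.322, -0.001], [0.322, -0.947, 0.0], [-0.001, -0.0, -1.0]]
force: [-1.1, -0.5, -0.5]
opening: 0.495
```

View pics/crop6.png

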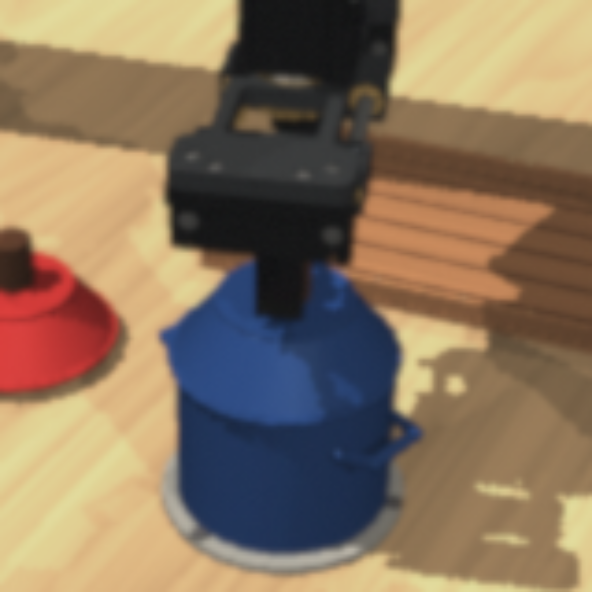

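The fingers now straddle the knob (crop (282,290)). Down 3 mm more and grip.

```bash
python3 -m handwheel '[{"hand":0,"dx":0,"dy":0,"dz":-0.3,"wx":0,"wy":0,"wz":0},{"hand":0,"dx":0,"dy":0,"dz":0,"wx":0,"wy":0,"wz":0},{"hand":-1,"dx":0,"dy":0,"dz":0,"wx":0,"wy":0,"wz":0},{"hand":-1,"dx":0,"dy":0,"dz":0,"wx":0,"wy":0,"wz":0},{"hand":-1,"dx":0,"dy":0,"dz":0,"wx":0,"wy":0,"wz":0},{"hand":-1,"dx":0,"dy":0,"dz":0,"wx":0,"wy":0,"wz":0},{"hand":-1,"dx":0,"dy":0,"dz":0,"wx":0,"wy":0,"wz":0}]'
```

```text
time_s: 6.3
position: [0.5474, 0.0177, 0.0922]
tcp_rot: [[0.947, 0.322, 0.0], [0.322, -0.947, -0.0], [0.0, 0.0, -1.0]]
force: [0.4, 0.1, 0.1]
opening: 0.264
```

Opening 0.264 ≈ 23 mm, so the knob is held. Lift.

```bash
python3 -m handwheel '[{"hand":-1,"dx":0,"dy":0,"dz":0.5,"wx":0,"wy":0,"wz":0},{"hand":-1,"dx":0,"dy":0,"dz":1,"wx":0,"wy":0,"wz":0},{"hand":-1,"dx":0,"dy":0,"dz":1,"wx":0,"wy":0,"wz":0},{"hand":-1,"dx":0,"dy":0,"dz":1.5,"wx":0,"wy":0,"wz":0},{"hand":-1,"dx":0,"dy":0,"dz":1.5,"wx":0,"wy":0,"wz":0},{"hand":-1,"dx":0,"dy":0,"dz":1,"wx":0,"wy":0,"wz":0},{"hand":-1,"dx":0,"dy":0,"dz":0.5,"wx":0,"wy":0,"wz":0},{"hand":-1,"dx":0,"dy":0,"dz":0,"wx":0,"wy":0,"wz":0}]'
python3 - <<'E'
from h import *
p,d=cap('scene','s4'); cv2.imwrite('pics/crop7.png',cv2.resize(p[60:260,230:430,::-1],None,fx=3,fy=3))
E
```

```text
time_s: 7.1
position: [0.5477, 0.0177, 0.163]
tcp_rot: [[0.947, 0.322, 0.002], [0.322, -0.947, -0.0], [0.002, 0.001, -1.0]]
force: [0.6, 1.0, -2.1]
opening: 0.268
```

View pics/crop7.png

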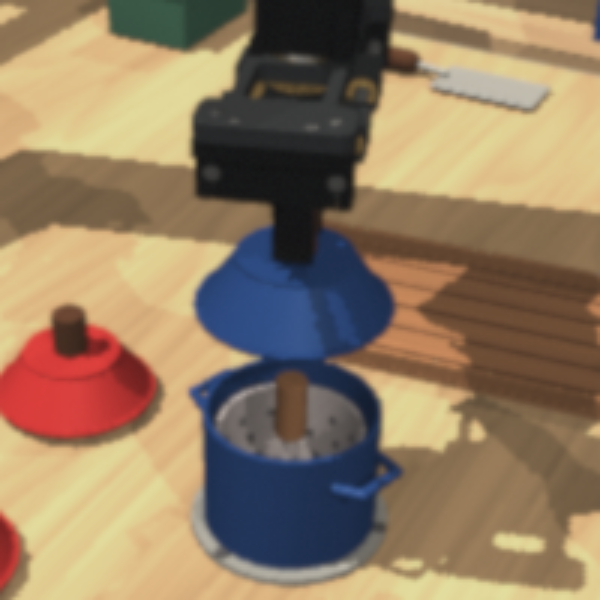

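The lid hangs level in the jaws; the strainer, with its grip at crop (291,405), stayed in the pot. Carry it to the tray's far half.

```bash
python3 -m handwheel '[{"hand":-1,"dx":0.4,"dy":1.5,"dz":0,"wx":0,"wy":0,"wz":0},{"hand":-1,"dx":0.7,"dy":2.8,"dz":0,"wx":0,"wy":0,"wz":0},{"hand":-1,"dx":0.8,"dy":3,"dz":0,"wx":0,"wy":0,"wz":0},{"hand":-1,"dx":0.9,"dy":3,"dz":0,"wx":0,"wy":0,"wz":0},{"hand":-1,"dx":0.9,"dy":3,"dz":0,"wx":0,"wy":0,"wz":0},{"hand":-1,"dx":0.9,"dy":3,"dz":0,"wx":0,"wy":0,"wz":0},{"hand":-1,"dx":0.8,"dy":3,"dz":0,"wx":0,"wy":0,"wz":0},{"hand":-1,"dx":0.8,"dy":3,"dz":0,"wx":0,"wy":0,"wz":0},{"hand":-1,"dx":0.7,"dy":2.8,"dz":0,"wx":0,"wy":0,"wz":0},{"hand":-1,"dx":0.4,"dy":1.7,"dz":0,"wx":0,"wy":0,"wz":0}]'
python3 -m handwheel '[{"hand":-1,"dx":0,"dy":0,"dz":-1,"wx":0,"wy":0,"wz":0},{"hand":-1,"dx":0,"dy":0,"dz":-2,"wx":0,"wy":0,"wz":0},{"hand":-1,"dx":0,"dy":0,"dz":-2,"wx":0,"wy":0,"wz":0},{"hand":-1,"dx":0,"dy":0,"dz":-2,"wx":0,"wy":0,"wz":0},{"hand":-1,"dx":0,"dy":0,"dz":-2,"wx":0,"wy":0,"wz":0},{"hand":-1,"dx":0,"dy":0,"dz":-1,"wx":0,"wy":0,"wz":0},{"hand":-1,"dx":0,"dy":0,"dz":0,"wx":0,"wy":0,"wz":0},{"hand":-1,"dx":0,"dy":0,"dz":0,"wx":0,"wy":0,"wz":0}]'
python3 - <<'E'
from h import *
p,d=cap('scene','s5'); cv2.imwrite('pics/crop8.png',cv2.resize(p[60:260,270:520,::-1],None,fx=3,fy=3))
E
```

```text
time_s: 8.15
position: [0.6196, 0.289, 0.1607]
tcp_rot: [[0.946, 0.324, -0.002], [0.324, -0.946, 0.001], [-0.001, -0.001, -1.0]]
force: [-0.2, 0.2, -2.4]
opening: 0.268
time_s: 8.95
position: [0.6205, 0.2853, 0.0622]
tcp_rot: [[0.947, 0.321, 0.0], [0.321, -0.947, -0.0], [0.0, 0.0, -1.0]]
force: [-0.1, -0.5, -2.4]
opening: 0.266
```

View pics/crop8.png

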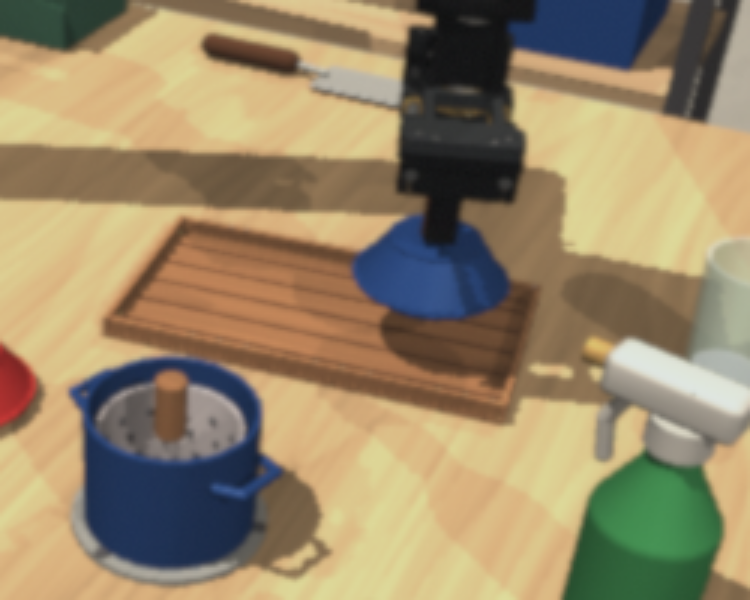

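```bash
python3 - <<'E'
from h import *
z=np.load('pics/s5.npz');p,d=z['p'],z['d'];Q=pts('scene',d)
m=np.zeros(d.shape,bool);m[130:170,385:442]=1
b=m&(p[...,2]>p[...,0].astype(int)+40); q=Q[b]; print('lid pts z',np.percentile(q[:,2],[1,5,50,95,99]),q.min(0),q.max(0))
for v in range(132,146,2): print(v,Q[v,416].round(4),p[v,416])
E
```

```text
lid pts z [0.06027574 0.06131041 0.07753041 0.0923146  0.09349552] [ 0.56624233 -0.56331447  0.05874381] [0.83946627 0.30855403 0.57000254]
132 [0.6242 0.2675 0.1165] [22 22 23]
134 [0.6255 0.265  0.1134] [21 20 22]
136 [0.6265 0.2637 0.1095] [21 21 22]
138 [0.6267 0.2654 0.1041] [21 21 21]
140 [0.6271 0.2664 0.099 ] [22 24 28]
142 [0.6266 0.2711 0.0916] [27 41 67]
144 [0.6293 0.2632 0.0916] [31 50 84]
```

```bash
python3 -m handwheel '[{"hand":-1,"dx":0,"dy":0,"dz":-1,"wx":0,"wy":0,"wz":0},{"hand":-1,"dx":0,"dy":0,"dz":-1,"wx":0,"wy":0,"wz":0},{"hand":-1,"dx":0,"dy":0,"dz":-0.8,"wx":0,"wy":0,"wz":0},{"hand":-1,"dx":0,"dy":0,"dz":-0.4,"wx":0,"wy":0,"wz":0},{"hand":-1,"dx":0,"dy":0,"dz":-0.2,"wx":0,"wy":0,"wz":0},{"hand":-1,"dx":0,"dy":0,"dz":0,"wx":0,"wy":0,"wz":0},{"hand":-1,"dx":0,"dy":0,"dz":0,"wx":0,"wy":0,"wz":0}]'
```

```text
time_s: 9.7
position: [0.6205, 0.2859, 0.0282]
tcp_rot: [[0.947, 0.322, 0.001], [0.322, -0.947, 0.0], [0.001, 0.0, -1.0]]
force: [-0.5, -0.3, -1.2]
opening: 0.265
```

Lid underside ≈ reported − 0.012, so it is 11 mm above the tray floor now. Lower slowly to contact.

```bash
python3 -m handwheel '[{"hand":-1,"dx":0,"dy":0,"dz":-0.3,"wx":0,"wy":0,"wz":0},{"hand":-1,"dx":0,"dy":0,"dz":-0.3,"wx":0,"wy":0,"wz":0},{"hand":-1,"dx":0,"dy":0,"dz":-0.15,"wx":0,"wy":0,"wz":0},{"hand":-1,"dx":0,"dy":0,"dz":-0.1,"wx":0,"wy":0,"wz":0},{"hand":-1,"dx":0,"dy":0,"dz":-0.05,"wx":0,"wy":0,"wz":0},{"hand":-1,"dx":0,"dy":0,"dz":0,"wx":0,"wy":0,"wz":0}]'
python3 -m handwheel '[{"hand":-1,"dx":0,"dy":0,"dz":-0.1,"wx":0,"wy":0,"wz":0},{"hand":-1,"dx":0,"dy":0,"dz":0,"wx":0,"wy":0,"wz":0}]'
```

```text
time_s: 10.3
position: [0.6202, 0.2858, 0.019]
tcp_rot: [[0.947, 0.322, -0.0], [0.322, -0.947, -0.0], [-0.0, -0.0, -1.0]]
force: [0.4, 0.8, -1.7]
opening: 0.266
time_s: 10.5
position: [0.6202, 0.2858, 0.018]
tcp_rot: [[0.947, 0.322, -0.0], [0.322, -0.947, -0.0], [-0.0, -0.0, -1.0]]
force: [-0.1, -0.4, -2.3]
opening: 0.264
```

```bash
python3 -m handwheel '[{"hand":-1,"dx":0,"dy":0,"dz":-0.1,"wx":0,"wy":0,"wz":0},{"hand":-1,"dx":0,"dy":0,"dz":0,"wx":0,"wy":0,"wz":0}]'; python3 -m handwheel '[{"hand":-1,"dx":0,"dy":0,"dz":-0.05,"wx":0,"wy":0,"wz":0},{"hand":-1,"dx":0,"dy":0,"dz":0,"wx":0,"wy":0,"wz":0}]'
```

```text
time_s: 10.7
position: [0.6204, 0.2859, 0.0173]
tcp_rot: [[0.947, 0.322, 0.0], [0.322, -0.947, 0.0], [0.0, -0.0, -1.0]]
force: [-0.2, 0.3, -1.7]
opening: 0.269
time_s: 10.9
position: [0.6204, 0.2859, 0.0172]
tcp_rot: [[0.947, 0.322, 0.001], [0.322, -0.947, 0.0], [0.001, 0.0, -1.0]]
force: [-1.0, -1.1, 3.0]
opening: 0.263
```

Contact at 0.0172, just as predicted (force −2 to +3 N). Release and rise.

```bash
python3 -m handwheel '[{"hand":-0.2,"dx":0,"dy":0,"dz":0,"wx":0,"wy":0,"wz":0},{"hand":0,"dx":0,"dy":0,"dz":0,"wx":0,"wy":0,"wz":0},{"hand":0,"dx":0,"dy":0,"dz":0,"wx":0,"wy":0,"wz":0},{"hand":0,"dx":0,"dy":0,"dz":1,"wx":0,"wy":0,"wz":0},{"hand":0,"dx":0,"dy":0,"dz":2,"wx":0,"wy":0,"wz":0},{"hand":0,"dx":0,"dy":0,"dz":2.5,"wx":0,"wy":0,"wz":0},{"hand":0,"dx":0,"dy":0,"dz":3,"wx":0,"wy":0,"wz":0},{"hand":0,"dx":0,"dy":0,"dz":3,"wx":0,"wy":0,"wz":0},{"hand":0,"dx":-0.5,"dy":-2,"dz":1,"wx":0,"wy":0,"wz":0},{"hand":0,"dx":-0.8,"dy":-3,"dz":0,"wx":0,"wy":0,"wz":0}]'
python3 -m handwheel '[{"hand":0,"dx":-0.8,"dy":-3,"dz":0,"wx":0,"wy":0,"wz":0},{"hand":0,"dx":-0.8,"dy":-3,"dz":0,"wx":0,"wy":0,"wz":0},{"hand":0,"dx":0,"dy":0,"dz":0,"wx":0,"wy":0,"wz":0}]'
python3 - <<'E'
from h import *
p,d=cap('scene','s6'); Q=pts('scene',d)
cv2.imwrite('pics/crop9.png',cv2.resize(p[60:260,270:520,::-1],None,fx=3,fy=3))
p2,d2=cap('top','t6'); cv2.imwrite('pics/t6v.png',p2[:,:,::-1])
P=pts('top',d2)
w=np.zeros(d.shape,bool);w[140:250,285:345]=1
g=w&(Q[...,2]>.085)&(Q[...,2]<.112)&(p[...,0]>p[...,2].astype(int)+25)
v,u=np.where(g); print('grip scene',len(u),u.mean(),v.min(),Q[g].min(0),Q[g].max(0))
E
```

```text
time_s: 11.9
position: [0.6088, 0.2361, 0.1442]
tcp_rot: [[0.946, 0.324, 0.006], [0.324, -0.946, 0.001], [0.006, 0.001, -1.0]]
force: [0.3, -0.7, -0.0]
opening: 0.501
time_s: 12.2
position: [0.5888, 0.1712, 0.141]
tcp_rot: [[0.948, 0.318, -0.004], [0.318, -0.948, -0.002], [-0.004, 0.001, -1.0]]
force: [0.6, -0.0, 0.4]
opening: 0.495
grip scene 159 326.6666666666667 184 [0.53854404 0.0054651  0.08504598] [0.55771261 0.02516623 0.1094142 ]
```

View pics/crop9.png

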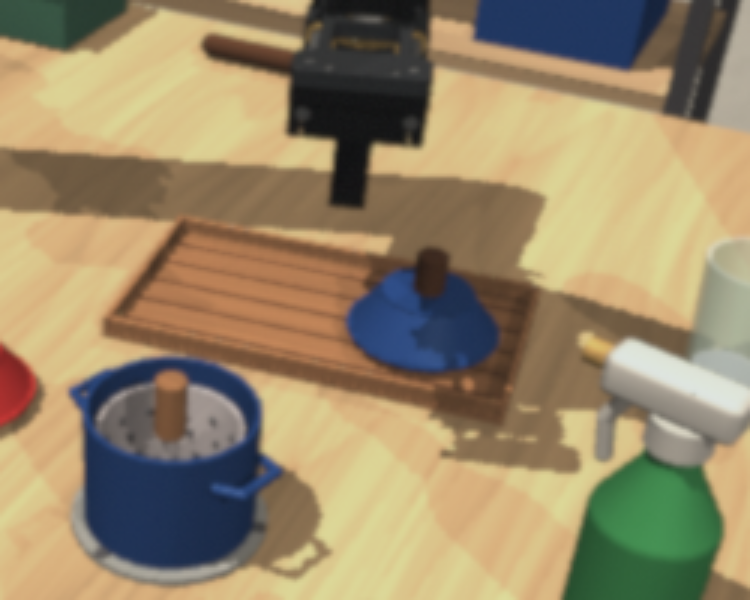

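View pics/t6v.png

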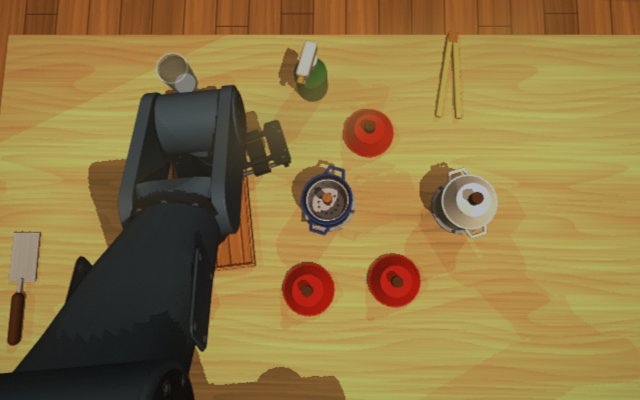

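The lid sits flat in the tray, knob up, and the pot is open with the strainer's grip visible. Next I locate the grip.

```bash
python3 - <<'E'
from h import *
z=np.load('pics/t6.npz');p,d=z['p'],z['d'];P=pts('top',d)
w=np.zeros(d.shape,bool);w[180:218,308:346]=1
g=w&(P[...,2]>.095)&(P[...,2]<.125); v,u=np.where(g); print('top',len(u),u.mean(),v.mean(),P[g].mean(0),P[g].min(0),P[g].max(0),ray('top',u.mean(),v.mean(),.108))
print(ray('scene',270+171.5/3,60+378/3,.108))
# lid check
z=np.load('pics/s6.npz');p,d=z['p'],z['d'];Q=pts('scene',d)
w=np.zeros(d.shape,bool);w[140:185,380:440]=1
k=w&(Q[...,2]>.06)&(Q[...,2]<.1);q=Q[k];print('lid knob',q.min(0),q.max(0))
for v in range(100,130,3): print(v,Q[v,387].round(4))
E
```

```text
top 78 326.1666666666667 197.78205128205127 [0.54560811 0.01702037 0.106077  ] [0.53617954 0.0072972  0.09589258] [0.55583049 0.02558422 0.1115785 ] [0.54534639 0.0169592  0.108     ]
[0.54768254 0.01694649 0.108     ]
lid knob [0.60818659 0.27029037 0.06021012] [0.63286927 0.29552947 0.07844911]
100 [0.6159 0.0871 0.2581]
103 [0.6159 0.0886 0.2523]
106 [0.6162 0.0894 0.2467]
109 [0.6006 0.1368 0.2177]
112 [0.6006 0.1387 0.2111]
115 [0.6009 0.1395 0.205 ]
118 [0.6015 0.1398 0.1992]
121 [0.6008 0.1437 0.1913]
124 [0.6025 0.1404 0.1872]
127 [0.6018 0.1443 0.1792]
```

```bash
python3 -m handwheel '[{"hand":-0.2,"dx":-0.6,"dy":-2.3,"dz":0,"wx":0,"wy":0,"wz":0},{"hand":-0.2,"dx":-0.8,"dy":-2.9,"dz":0,"wx":0,"wy":0,"wz":0},{"hand":-0.2,"dx":-0.8,"dy":-2.9,"dz":0,"wx":0,"wy":0,"wz":0},{"hand":-0.2,"dx":-0.8,"dy":-2.9,"dz":0,"wx":0,"wy":0,"wz":0},{"hand":-0.2,"dx":-0.7,"dy":-2.5,"dz":0,"wx":0,"wy":0,"wz":0},{"hand":-0.2,"dx":-0.5,"dy":-1.8,"dz":0,"wx":0,"wy":0,"wz":0},{"hand":-0.2,"dx":0,"dy":0,"dz":-1,"wx":0,"wy":0,"wz":0},{"hand":-0.2,"dx":0,"dy":0,"dz":-1,"wx":0,"wy":0,"wz":0},{"hand":-0.2,"dx":0,"dy":0,"dz":-1,"wx":0,"wy":0,"wz":0},{"hand":-0.2,"dx":0,"dy":0,"dz":0,"wx":0,"wy":0,"wz":0}]'
python3 -m handwheel '[{"hand":-0.2,"dx":0,"dy":0,"dz":0,"wx":0,"wy":0,"wz":0}]'
```

```text
time_s: 13.3
position: [0.5478, 0.0241, 0.1094]
tcp_rot: [[0.946, 0.323, -0.004], [0.323, -0.946, 0.001], [-0.004, -0.002, -1.0]]
force: [-0.5, 0.6, 0.1]
opening: 0.403
time_s: 13.4
position: [0.5491, 0.0237, 0.1108]
tcp_rot: [[0.946, 0.323, -0.001], [0.323, -0.946, 0.0], [-0.001, -0.001, -1.0]]
force: [0.2, -0.3, -0.0]
opening: 0.399
```

```bash
python3 -m handwheel '[{"hand":-0.2,"dx":-0.25,"dy":-0.65,"dz":0,"wx":0,"wy":0,"wz":0},{"hand":-0.2,"dx":0,"dy":0,"dz":-1,"wx":0,"wy":0,"wz":0},{"hand":-0.2,"dx":0,"dy":0,"dz":-1,"wx":0,"wy":0,"wz":0},{"hand":-0.2,"dx":0,"dy":0,"dz":-0.8,"wx":0,"wy":0,"wz":0},{"hand":-0.2,"dx":0,"dy":0,"dz":0,"wx":0,"wy":0,"wz":0},{"hand":-0.2,"dx":0,"dy":0,"dz":0,"wx":0,"wy":0,"wz":0}]'
python3 - <<'E'
from h import *
p,d=cap('scene','s7'); cv2.imwrite('pics/crop10.png',cv2.resize(p[100:260,250:410,::-1],None,fx=3.7,fy=3.7))
E
```

```text
time_s: 14.0
position: [0.5465, 0.0163, 0.0831]
tcp_rot: [[0.947, 0.322, -0.001], [0.322, -0.947, 0.0], [-0.001, -0.0, -1.0]]
force: [-0.5, 0.0, 0.6]
opening: 0.399
```

View pics/crop10.png

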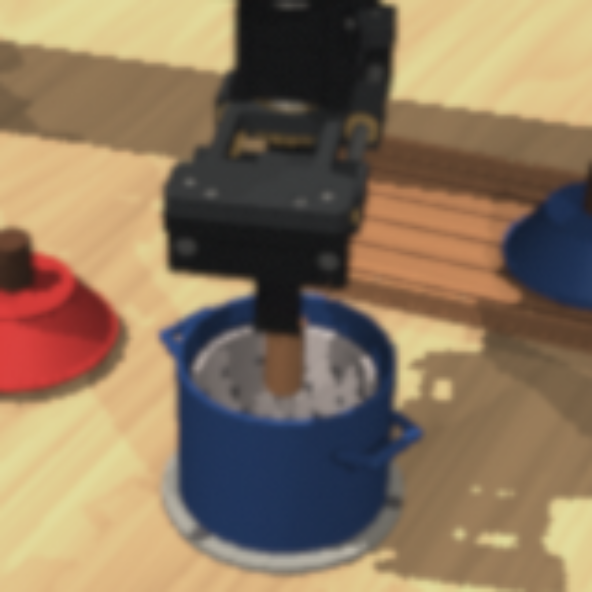

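The fingers are centred over the grip (crop (283,345)), with the strainer rim well clear around. Down 3.9 cm and grip.

```bash
python3 -m handwheel '[{"hand":-0.2,"dx":0,"dy":0.05,"dz":-0.8,"wx":0,"wy":0,"wz":0},{"hand":-0.2,"dx":0,"dy":0,"dz":-0.8,"wx":0,"wy":0,"wz":0},{"hand":-0.2,"dx":0,"dy":0,"dz":-0.8,"wx":0,"wy":0,"wz":0},{"hand":-0.2,"dx":0,"dy":0,"dz":-0.8,"wx":0,"wy":0,"wz":0},{"hand":-0.2,"dx":0,"dy":0,"dz":-0.7,"wx":0,"wy":0,"wz":0},{"hand":-0.2,"dx":0,"dy":0,"dz":0,"wx":0,"wy":0,"wz":0},{"hand":-0.2,"dx":0,"dy":0,"dz":0,"wx":0,"wy":0,"wz":0}]'
python3 -m handwheel '[{"hand":-1,"dx":0,"dy":0,"dz":0,"wx":0,"wy":0,"wz":0},{"hand":-1,"dx":0,"dy":0,"dz":0,"wx":0,"wy":0,"wz":0},{"hand":-1,"dx":0,"dy":0,"dz":0,"wx":0,"wy":0,"wz":0},{"hand":-1,"dx":0,"dy":0,"dz":0,"wx":0,"wy":0,"wz":0},{"hand":-1,"dx":0,"dy":0,"dz":0,"wx":0,"wy":0,"wz":0}]'
```

```text
time_s: 14.75
position: [0.5466, 0.0168, 0.0442]
tcp_rot: [[0.947, 0.322, -0.001], [0.322, -0.947, 0.0], [-0.0, -0.0, -1.0]]
force: [0.2, 0.3, -0.2]
opening: 0.404
time_s: 15.25
position: [0.547, 0.0168, 0.0449]
tcp_rot: [[0.947, 0.322, 0.001], [0.322, -0.947, -0.0], [0.001, 0.0, -1.0]]
force: [0.1, 1.1, 1.5]
opening: 0.223
```

Opening 0.223 ≈ 19.4 mm, so the grip is held. Lift 10.5 cm.

```bash
python3 -m handwheel '[{"hand":-1,"dx":0,"dy":0,"dz":0.4,"wx":0,"wy":0,"wz":0},{"hand":-1,"dx":0,"dy":0,"dz":0.8,"wx":0,"wy":0,"wz":0},{"hand":-1,"dx":0,"dy":0,"dz":0.9,"wx":0,"wy":0,"wz":0},{"hand":-1,"dx":0,"dy":0,"dz":0.9,"wx":0,"wy":0,"wz":0},{"hand":-1,"dx":0,"dy":0,"dz":0,"wx":0,"wy":0,"wz":0}]'
python3 -m handwheel '[{"hand":-1,"dx":0,"dy":0,"dz":0.8,"wx":0,"wy":0,"wz":0},{"hand":-1,"dx":0,"dy":0,"dz":1.2,"wx":0,"wy":0,"wz":0},{"hand":-1,"dx":0,"dy":0,"dz":1.3,"wx":0,"wy":0,"wz":0},{"hand":-1,"dx":0,"dy":0,"dz":1.3,"wx":0,"wy":0,"wz":0},{"hand":-1,"dx":0,"dy":0,"dz":1.3,"wx":0,"wy":0,"wz":0},{"hand":-1,"dx":0,"dy":0,"dz":1.2,"wx":0,"wy":0,"wz":0},{"hand":-1,"dx":0,"dy":0,"dz":0.6,"wx":0,"wy":0,"wz":0},{"hand":-1,"dx":0,"dy":0,"dz":0,"wx":0,"wy":0,"wz":0}]'
python3 - <<'E'
from h import *
p,d=cap('scene','s8'); cv2.imwrite('pics/crop11.png',cv2.resize(p[60:260,230:430,::-1],None,fx=3,fy=3))
E
```

```text
time_s: 15.75
position: [0.5481, 0.0166, 0.0763]
tcp_rot: [[0.947, 0.322, 0.003], [0.322, -0.947, -0.001], [0.003, 0.002, -1.0]]
force: [0.8, 0.7, -1.6]
opening: 0.223
time_s: 16.55
position: [0.5475, 0.0167, 0.1528]
tcp_rot: [[0.947, 0.322, 0.003], [0.322, -0.947, -0.0], [0.002, 0.001, -1.0]]
force: [-0.4, -0.7, -1.4]
opening: 0.222
```

View pics/crop11.png

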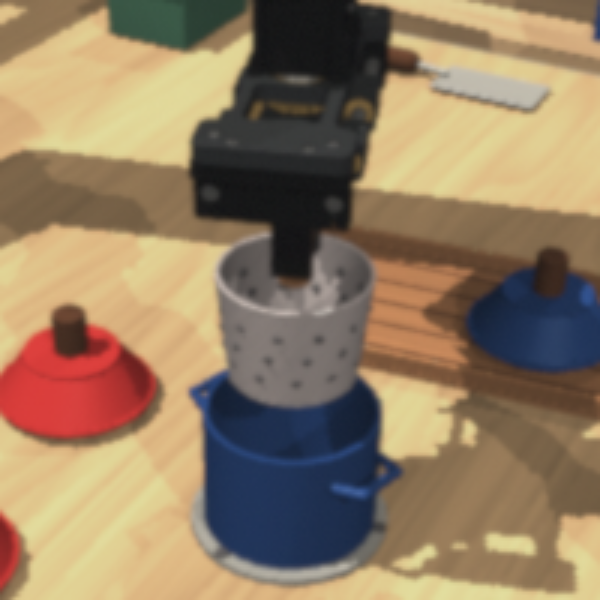

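The strainer hangs upright, clear above the pot rim. Carry to the tray's near half at (0.469, 0.266).

```bash
python3 -m handwheel '[{"hand":-1,"dx":-0.4,"dy":1.5,"dz":0.4,"wx":0,"wy":0,"wz":0},{"hand":-1,"dx":-0.8,"dy":2.6,"dz":0,"wx":0,"wy":0,"wz":0},{"hand":-1,"dx":-0.9,"dy":2.8,"dz":0,"wx":0,"wy":0,"wz":0},{"hand":-1,"dx":-0.9,"dy":2.8,"dz":0,"wx":0,"wy":0,"wz":0},{"hand":-1,"dx":-0.9,"dy":2.8,"dz":0,"wx":0,"wy":0,"wz":0},{"hand":-1,"dx":-0.9,"dy":2.8,"dz":0,"wx":0,"wy":0,"wz":0},{"hand":-1,"dx":-0.9,"dy":2.8,"dz":0,"wx":0,"wy":0,"wz":0},{"hand":-1,"dx":-0.9,"dy":2.8,"dz":0,"wx":0,"wy":0,"wz":0},{"hand":-1,"dx":-0.8,"dy":2.5,"dz":0,"wx":0,"wy":0,"wz":0},{"hand":-1,"dx":-0.4,"dy":1.5,"dz":0,"wx":0,"wy":0,"wz":0}]'
python3 -m handwheel '[{"hand":-1,"dx":0,"dy":0,"dz":0,"wx":0,"wy":0,"wz":0},{"hand":-1,"dx":0,"dy":0,"dz":0,"wx":0,"wy":0,"wz":0}]'
```

```text
time_s: 17.6
position: [0.4665, 0.268, 0.155]
tcp_rot: [[0.946, 0.324, -0.002], [0.324, -0.946, -0.0], [-0.002, -0.001, -1.0]]
force: [-0.8, -0.5, -1.5]
opening: 0.222
time_s: 17.8
position: [0.4685, 0.2657, 0.1553]
tcp_rot: [[0.946, 0.323, -0.0], [0.323, -0.946, -0.001], [-0.001, 0.001, -1.0]]
force: [-0.5, -0.3, -1.6]
opening: 0.219
```

Down to about 8 mm above the floor, then check.

```bash
python3 -m handwheel '[{"hand":-1,"dx":0,"dy":0,"dz":-1,"wx":0,"wy":0,"wz":0},{"hand":-1,"dx":0,"dy":0,"dz":-1.8,"wx":0,"wy":0,"wz":0},{"hand":-1,"dx":0,"dy":0,"dz":-1.8,"wx":0,"wy":0,"wz":0},{"hand":-1,"dx":0,"dy":0,"dz":-1.8,"wx":0,"wy":0,"wz":0},{"hand":-1,"dx":0,"dy":0,"dz":-1.8,"wx":0,"wy":0,"wz":0},{"hand":-1,"dx":0,"dy":0,"dz":-1.2,"wx":0,"wy":0,"wz":0},{"hand":-1,"dx":0,"dy":0,"dz":-0.6,"wx":0,"wy":0,"wz":0},{"hand":-1,"dx":0,"dy":0,"dz":-0.3,"wx":0,"wy":0,"wz":0},{"hand":-1,"dx":0,"dy":0,"dz":0,"wx":0,"wy":0,"wz":0},{"hand":-1,"dx":0,"dy":0,"dz":0,"wx":0,"wy":0,"wz":0}]'
python3 - <<'E'
from h import *
p,d=cap('scene','s9'); cv2.imwrite('pics/crop12.png',cv2.resize(p[60:260,270:470,::-1],None,fx=3,fy=3))
E
```

```text
time_s: 18.8
position: [0.4693, 0.2659, 0.0531]
tcp_rot: [[0.947, 0.322, 0.001], [0.322, -0.947, 0.0], [0.001, 0.0, -1.0]]
force: [0.2, -0.3, -0.8]
opening: 0.223
```

View pics/crop12.png

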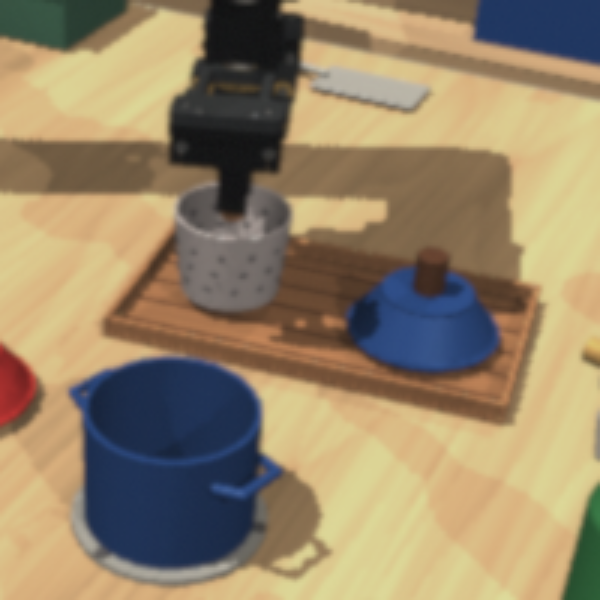

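The strainer is upright over the tray's near half at crop (233,250), well clear of the lid and walls. Underside about 11 mm above the floor.

```bash
python3 -m handwheel '[{"hand":-1,"dx":0,"dy":0,"dz":-0.3,"wx":0,"wy":0,"wz":0},{"hand":-1,"dx":0,"dy":0,"dz":-0.3,"wx":0,"wy":0,"wz":0},{"hand":-1,"dx":0,"dy":0,"dz":-0.2,"wx":0,"wy":0,"wz":0},{"hand":-1,"dx":0,"dy":0,"dz":-0.1,"wx":0,"wy":0,"wz":0},{"hand":-1,"dx":0,"dy":0,"dz":0,"wx":0,"wy":0,"wz":0},{"hand":-1,"dx":0,"dy":0,"dz":0,"wx":0,"wy":0,"wz":0}]'
python3 -m handwheel '[{"hand":-1,"dx":0,"dy":0,"dz":-0.1,"wx":0,"wy":0,"wz":0},{"hand":-1,"dx":0,"dy":0,"dz":0,"wx":0,"wy":0,"wz":0}]'
python3 -m handwheel '[{"hand":-1,"dx":0,"dy":0,"dz":-0.05,"wx":0,"wy":0,"wz":0},{"hand":-1,"dx":0,"dy":0,"dz":0,"wx":0,"wy":0,"wz":0}]'
```

```text
time_s: 19.45
position: [0.4687, 0.2658, 0.0435]
tcp_rot: [[0.947, 0.322, -0.0], [0.322, -0.947, -0.0], [-0.0, 0.0, -1.0]]
force: [0.3, -0.1, -0.6]
opening: 0.219
time_s: 19.65
position: [0.4687, 0.2658, 0.0425]
tcp_rot: [[0.947, 0.322, -0.0], [0.322, -0.947, -0.0], [-0.0, -0.0, -1.0]]
force: [-0.0, 0.1, -0.7]
opening: 0.222
time_s: 19.85
position: [0.4687, 0.2658, 0.042]
tcp_rot: [[0.947, 0.322, -0.0], [0.322, -0.947, -0.0], [-0.0, -0.0, -1.0]]
force: [-0.0, -0.2, -1.4]
opening: 0.22
```

```bash

python3 -m handwheel '[{"hand":-1,"dx":0,"dy":0,"dz":-0.05,"wx":0,"wy":0,"wz":0},{"hand":-1,"dx":0,"dy":0,"dz":0,"wx":0,"wy":0,"wz":0}]'
python3 -m handwheel '[{"hand":-1,"dx":0,"dy":0,"dz":-0.05,"wx":0,"wy":0,"wz":0},{"hand":-1,"dx":0,"dy":0,"dz":0,"wx":0,"wy":0,"wz":0}]'
```

```text
time_s: 20.05
position: [0.4687, 0.2659, 0.0419]
tcp_rot: [[0.947, 0.322, 0.0], [0.322, -0.947, 0.0], [0.0, -0.0, -1.0]]
force: [-0.6, -0.4, 2.3]
opening: 0.218
time_s: 20.25
position: [0.4687, 0.2659, 0.0418]
tcp_rot: [[0.947, 0.322, 0.0], [0.322, -0.947, 0.0], [0.0, -0.0, -1.0]]
force: [-2.1, -0.8, 5.4]
opening: 0.218
```

Contact. Release with a small opening (the fingers are inside the basket) and rise straight up.

```bash
python3 -m handwheel '[{"hand":-0.3,"dx":0,"dy":0,"dz":0,"wx":0,"wy":0,"wz":0},{"hand":-0.2,"dx":0,"dy":0,"dz":0,"wx":0,"wy":0,"wz":0},{"hand":-0.2,"dx":0,"dy":0,"dz":0,"wx":0,"wy":0,"wz":0},{"hand":-0.2,"dx":0,"dy":0,"dz":0.6,"wx":0,"wy":0,"wz":0},{"hand":-0.2,"dx":0,"dy":0,"dz":1.2,"wx":0,"wy":0,"wz":0},{"hand":-0.2,"dx":0,"dy":0,"dz":2,"wx":0,"wy":0,"wz":0},{"hand":-0.2,"dx":0,"dy":0,"dz":3,"wx":0,"wy":0,"wz":0},{"hand":-0.2,"dx":0,"dy":0,"dz":3,"wx":0,"wy":0,"wz":0},{"hand":-0.2,"dx":0,"dy":0,"dz":3,"wx":0,"wy":0,"wz":0},{"hand":-0.2,"dx":0,"dy":0,"dz":2,"wx":0,"wy":0,"wz":0}]'
python3 -m handwheel '[{"hand":-0.2,"dx":-0.5,"dy":-3,"dz":0,"wx":0,"wy":0,"wz":0},{"hand":-0.2,"dx":-0.5,"dy":-3.5,"dz":0,"wx":0,"wy":0,"wz":0},{"hand":-0.2,"dx":0,"dy":-3.5,"dz":0,"wx":0,"wy":0,"wz":0},{"hand":-0.2,"dx":0,"dy":-3.5,"dz":0,"wx":0,"wy":0,"wz":0},{"hand":-0.2,"dx":0,"dy":-3.5,"dz":0,"wx":0,"wy":0,"wz":0},{"hand":-0.2,"dx":0,"dy":-3.5,"dz":0,"wx":0,"wy":0,"wz":0},{"hand":-0.2,"dx":0,"dy":-3,"dz":0,"wx":0,"wy":0,"wz":0},{"hand":-0.2,"dx":0,"dy":0,"dz":0,"wx":0,"wy":0,"wz":0},{"hand":-0.2,"dx":0,"dy":0,"dz":0,"wx":0,"wy":0,"wz":0}]'
python3 - <<'E'
from h import *
p,d=cap('scene','s10');Q=pts('scene',d)
p2,d2=cap('top','t10');P=pts('top',d2)
for v,u in [(x,y) for x in (125,130,135,140,145) for y in (340,348,356)]: print(v,u,Q[v,u].round(3),end=';')
w=np.zeros(d.shape,bool);w[120:290,160:270]=1
b=w&(P[...,2]>.03)&(P[...,2]<.12)
n,l,st,c=cv2.connectedComponentsWithStats(b.astype(np.uint8))
for i in range(1,n):
    if st[i,4]>50: q=P[l==i]; print('\n',st[i],q.min(0).round(3),q.max(0).round(3))
E
```

```text
time_s: 21.25
position: [0.4697, 0.2662, 0.1924]
tcp_rot: [[0.947, 0.322, 0.004], [0.322, -0.947, 0.001], [0.004, 0.0, -1.0]]
force: [0.7, -0.3, 1.1]
opening: 0.402
time_s: 22.15
position: [0.4588, 0.0305, 0.1897]
tcp_rot: [[0.947, 0.32, 0.001], [0.32, -0.947, 0.0], [0.001, -0.0, -1.0]]
force: [0.5, 0.3, -0.3]
opening: 0.4
125 340 [0.38  0.416 0.   ];125 348 [0.475 0.256 0.099];125 356 [ 0.416  0.44  -0.001];130 340 [0.437 0.295 0.058];130 348 [ 0.839 -0.563  0.57 ];130 356 [0.473 0.307 0.062];135 340 [0.44  0.29  0.048];135 348 [0.474 0.26  0.072];135 356 [0.475 0.304 0.051];140 340 [0.441 0.289 0.035];140 348 [0.474 0.262 0.058];140 356 [0.478 0.3   0.04 ];145 340 [0.474 0.22  0.066];145 348 [0.49  0.226 0.068];145 356 [0.504 0.238 0.066];
 [ 188  150   41   39 1151] [0.575 0.239 0.03 ] [0.662 0.329 0.08 ]

 [187 215  45  43 621] [0.423 0.221 0.03 ] [0.512 0.312 0.074]

 [199 230  16  11 126] [0.458 0.256 0.034] [0.478 0.275 0.106]
```

View pics/s10.png

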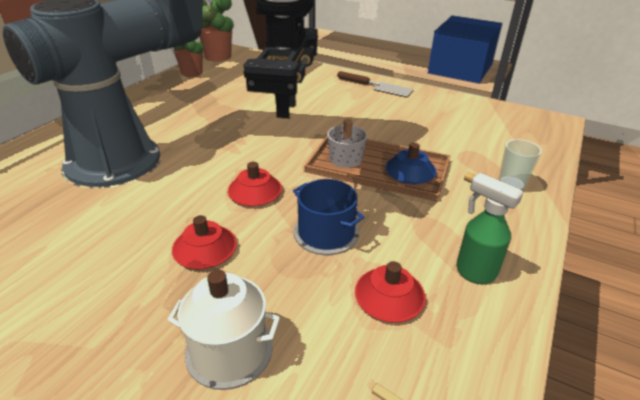

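View pics/t10.png

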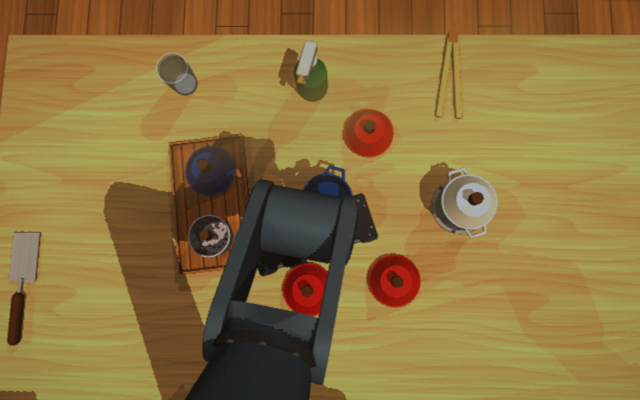

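Both views show the lid (411,165 scene) and the strainer (347,145 scene) flat and side by side in the tray. Heights match: knob top ≈0.077, rim ≈0.071, grip ≈0.105. The white pot is unchanged and the arm is clear.

```bash
python3 -c "
from rig import hand_in; print(hand_in())"
```

```text
the job is handed in; nothing more can be done
None
```

The blue lid lies knob up in the tray's far half at about (0.620, 0.286). The strainer stands upright in the near half at about (0.469, 0.266). I moved the lid first, then the strainer, and lowered each slowly until it touched (about 3–5 N) before letting go. The job was handed in at about 22 s.

- **Last checks:** both camera views showed the lid and strainer flat, side by side and inside the tray walls. Lid, rim and grip heights were within about 3 mm of what they should be. The white pot, its lid and the red lids looked unmoved, and the arm was clear.
- **What disagreed:** the reported TCP height read about 36 mm lower than the fingertips the camera saw. My first grasp therefore closed just above the knob, touching nothing. I measured the offset from depth, confirmed it at four poses, and corrected for it from then on.

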